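# Dry-lay a striped blank in the gluing jig to match the sample

## Robot

A 6-joint arm with a two-finger parallel gripper is mounted at the origin on a cart in front of the work surface, level with it; the furniture and walls round the work are solid. World frame = base frame: x ahead of the robot, y to its left, z up, the work surface at z = 0. Lengths are in m, angles in rad, forces in N, time in s.
With the tool pointing down it reaches from about 0.425 to 0.95 m from the base axis. Payload 3.5 kg.
Tool frame: the origin (TCP) lies at the very end of the fingers, on their centre line; the grasp point (between the pads) lies ctrl.pinch_z behind it (ctrl.pinch_z is the distance from the TCP to the grasp point, in m); z points along the fingers, y is the line along which they close (so a half turn about z gives the same grasp; the last joint's range is limited). The gripper opens to 85 mm and grips with 20 to 120 N. Pads are 22 mm wide; open, the fingers measure 114 mm over their backs; the gripper's body (76 mm by 85 mm) begins 54 mm behind the grasp point. The pads swing forward as they close: fully open they stand 13 mm farther back than shut.
Start: joints at [-1.47, 0.286, 1.577, -0, 1.279, -0.15], TCP at [0.168, -0.654, 0.231] pointing down, gripper open.
Joint ranges: [-2.77, 2.77], [-0.9, 2.22], [0.21, 2.48], [-1.53, 4.67], [0.24, 2.81], [-2.84, 2.84]. Speed limits (rad/s): [2.79, 2.79, 3.14, 3.14, 3.14, 3.14].

## Interface

Orientations are given as a unit quaternion [x, y, z, w].
In Python, from plant import ctrl gives the robot as it stands.
- The arm moves only by the shell command python3 -m inch 'ROWS' [FORCE]. ROWS is a JSON list of rows, 1 to 10 of them, each of 7 numbers: dx, dy, dz in m, then a rotation vector rx, ry, rz in rad, then the opening from 0.0 (shut) to 1.0 (fully open); each row is the pose to reach, as a shift and turn from the pose commanded when the command began, along the tool's axes at that moment; what a row does not reach only later rows make up. A row lasts 1/8 s, in which the tool goes at most 0.0625 m and 0.188 rad, less where a joint would pass 70% of its speed; a pose out of reach is approached as far as the arm can. The fingers move at their own pace and stop on an object; FORCE is the grip in N (left out, the last holds). Time passes only in rows, so rows that do not move let the fingers close. It prints the time, the measured TCP pose, the force, the opening and the grip force at its end.
- ctrl.get_state(): the state, without advancing time (a new reading comes with each control period).
- ctrl.read_camera(name): name is "side" or "top" or "wrist"; returns a dict with "pixels" (480x640x3 uint8, red, green, blue), "camera_matrix" (3x3 intrinsics, pixels), "xyz" and "orientation" of the camera in the world. Camera axes: x right, y down, z forward; pixel columns grow to the right and rows downward; lengths in m; the calibration is good to about 2 mm. A picture is of the moment at which its call begins. There is no depth.
- ctrl.sign_off(): hands the job in; it is judged then, once.
Trained networks look in the newest picture that a camera, given by its name, has taken for a name from the list of things; names that differ only in an ending like _2 or _b are one class to them, and where a whole thing is asked for, a point or a joint stands for the part that bears it (a point fixed in the world has none). Each returns a list of dicts, best first, with "conf" (0 to 1); they miss things now and then, are a little off and sometimes report something else, mostly with a low value. They report only what shows in the picture. A call takes as long as a camera call. They do not tell look-alikes from the thing itself.
- ctrl.recognise(camera, thing): "position" ([x, y, z] in m, in world coordinates, good to about 4 mm: the middle of the surface that is visible of it).
- ctrl.masks_of(camera, thing): "region" (480x640 bool, what is visible of it).
- ctrl.mark_of(camera, thing): "position" ([x, y, z] in m, in world coordinates, good to about 4 mm: a listed point, or the origin of a listed thing).
The state is a dict: "time": time; "qpos": joint angles; "dq": joint speeds; "joint_efforts": joint torques, N m; "eef_pos": TCP position; "tcp_rot": TCP orientation; "contact_force": force on the tool from outside, world axes, zero at the start; "wrist_torque": the same for the moment, N m; "opening": opening from 0.0 (shut) to 1.0 (fully open); "finger_force": force on a finger pad.
Only numpy, scipy, OpenCV 4.12 (cv2) and the standard library are available. Lean on these libraries where they do the work, as an engineer would, in place of code of your own. Each camera call takes 0.05 s, during which the arm holds its last target. There are 200 camera calls.

## Task

Make up the striped wood blank in the gluing jig, dry: lay the four loose strips side by side on the jig, crosswise and centred over its track, so that each wood has the same neighbours as in the finished sample block on the white board (which end of the pattern is at the fence does not matter). Then close the blue sliding jaw so that all four are drawn up tight between the jaw and the grey fence.

Things in the scene. Friction and masses are not known exactly. Their poses are not given: they have to be found in the camera images.
- strip_maple: loose strip of pale, almost cream-coloured wood (maple), a plain bar 60 mm long (its x), 32 mm wide (its y) and 26 mm high (z); about 50 g; origin at the centre of its underside. It lies flat on the bench; take it by its two ends, across the 60 mm, so that the fingers keep clear of its neighbours in the jig.
- strip_oak: loose strip of orange-brown wood (oak), a plain bar 60 mm long (its x), 32 mm wide (its y) and 26 mm high (z); about 50 g; origin at the centre of its underside. It lies flat on the bench; take it by its two ends, across the 60 mm, so that the fingers keep clear of its neighbours in the jig.
- strip_wenge: loose strip of almost black wood (wenge), a plain bar 60 mm long (its x), 32 mm wide (its y) and 26 mm high (z); about 50 g; origin at the centre of its underside. It lies flat on the bench; take it by its two ends, across the 60 mm, so that the fingers keep clear of its neighbours in the jig.
- strip_padauk: loose strip of deep red wood (padauk), a plain bar 60 mm long (its x), 32 mm wide (its y) and 26 mm high (z); about 50 g; origin at the centre of its underside. It lies flat on the bench; take it by its two ends, across the 60 mm, so that the fingers keep clear of its neighbours in the jig.
- sample_maple: the stripe of pale, almost cream-coloured wood (maple) in the finished sample block: 46 mm long (its x), 32 mm wide (its y), 10 mm thick; origin at the centre of its underside, 6 mm above the bench. The sample block is four such stripes side by side (along y, 32 mm apart) on a white backing board 70 x 146 x 6 mm; it is fixed to the bench and only to be looked at.
- sample_oak: the stripe of orange-brown wood (oak) in the finished sample block: 46 mm long (its x), 32 mm wide (its y), 10 mm thick; origin at the centre of its underside, 6 mm above the bench. The sample block is four such stripes side by side (along y, 32 mm apart) on a white backing board 70 x 146 x 6 mm; it is fixed to the bench and only to be looked at.
- sample_wenge: the stripe of almost black wood (wenge) in the finished sample block: 46 mm long (its x), 32 mm wide (its y), 10 mm thick; origin at the centre of its underside, 6 mm above the bench. The sample block is four such stripes side by side (along y, 32 mm apart) on a white backing board 70 x 146 x 6 mm; it is fixed to the bench and only to be looked at.
- sample_padauk: the stripe of deep red wood (padauk) in the finished sample block: 46 mm long (its x), 32 mm wide (its y), 10 mm thick; origin at the centre of its underside, 6 mm above the bench. The sample block is four such stripes side by side (along y, 32 mm apart) on a white backing board 70 x 146 x 6 mm; it is fixed to the bench and only to be looked at.
- jig: gluing jig, fixed: plywood base 100 (its x) x 300 (its y) x 12 mm with an aluminium T-track let in flush along its middle (x = 0). Origin at the centre of its underside; base top at z = 0.012. At its +y end a grey fence, 34 mm above the base top, inner face at y = +0.120. Strips lie on the base between fence and blue jaw, their length along the jig's x, middles over the track.
- jaw_face (a point): middle of the blue sliding jaw's inner face. The jaw runs along jig y, closes towards +y (fence), 3 N stiff, stays put, squares up the strips; starts 170-190 mm from the fence. Block 78 wide, 18 thick, 35 mm high above the base top; behind it a carriage 40 wide, 12 high with a black knob, 25 mm diameter, axis 42 mm behind the face, 13 to 46 mm above the base top.
Not all that is in view belongs to the job. Leave any green look-alike of the strip_wenge alone.

How it is judged:
By the outcome, as a careful person would: the job done as asked, in the order asked, and still so for the second after the job is handed in, with the robot touching nothing.
It also fails if it takes over 104 s, if anything falls off the work surface, if the arm or the gripper's body presses on something with over 40 N, if the wrist force passes 120 N, or if a joint passes its speed limit or range.

## Working session

There is one attempt and no reset: what is moved stays moved. The work goes in short steps, Python scripts to look and compute and a shell command to move; the robot and the scene stay as the last step left them, time stands still between calls to the robot, and variables do not carry over. Pictures are saved under pics/ and viewed, at most 15 in all, crops included, and the job is handed in when it is done.

```bash
mkdir -p pics; cat > h.py <<'E'
import numpy as np, cv2
from scipy.spatial.transform import Rotation as R
from plant import ctrl
def snap(c,f=None):
    d=ctrl.read_camera(c)
    if f: cv2.imwrite('pics/'+f,d['pixels'][:,:,::-1])
    return d
def ray(d,uv,z):
    K=np.array(d['camera_matrix']);uv=np.atleast_2d(uv).astype(float)
    v=np.c_[uv,np.ones(len(uv))]@np.linalg.inv(K).T@R.from_quat(d['orientation']).as_matrix().T
    p=np.array(d['xyz']);return p+v*((z-p[2])/v[:,2])[:,None]
E
python3 - <<'E'
from h import *
d=snap('top','top1.png');print(d['xyz'],d['orientation'])
for n in ['strip_maple','strip_oak','strip_wenge','strip_padauk','sample_maple','sample_oak','sample_wenge','sample_padauk','jig','jaw_face']:
    print(n,[(np.round(x['position'],3),round(x['conf'],2)) for x in ctrl.mark_of('top',n)[:3]])
snap('side','side1.png')
s=ctrl.get_state();print(s['time'],s['eef_pos'],s['tcp_rot'],s['opening'],ctrl.pinch_z)
E
```

```text
[ 0.2695089  -0.01148788  1.14174842] [ 0.70883912 -0.70096568  0.04970825 -0.06101894]
strip_maple [(array([ 0.438, -0.143,  0.001]), 0.52), (array([ 0.435, -0.018,  0.001]), 0.49)]
strip_oak []
strip_wenge [(array([ 0.36 ,  0.217, -0.006]), 0.89), (array([ 0.308,  0.314, -0.001]), 0.86), (array([ 0.34 , -0.088,  0.001]), 0.8)]
strip_padauk [(array([ 0.449,  0.288, -0.002]), 0.74)]
sample_maple [(array([ 0.59 , -0.225,  0.003]), 0.53)]
sample_oak [(array([ 0.591, -0.258,  0.006]), 0.54)]
sample_wenge [(array([ 0.582, -0.194,  0.006]), 0.79)]
sample_padauk [(array([ 0.578, -0.161,  0.003]), 0.54)]
jig [(array([ 0.592,  0.161, -0.004]), 0.77), (array([ 0.591, -0.253,  0.007]), 0.37)]
jaw_face []
0.6 [ 0.16755153 -0.65386495  0.23137122] [ 9.92149088e-01  1.25060725e-01 -1.95353879e-06  3.69979522e-05] 0.9964683272806072 0.0187
```

View pics/top1.png

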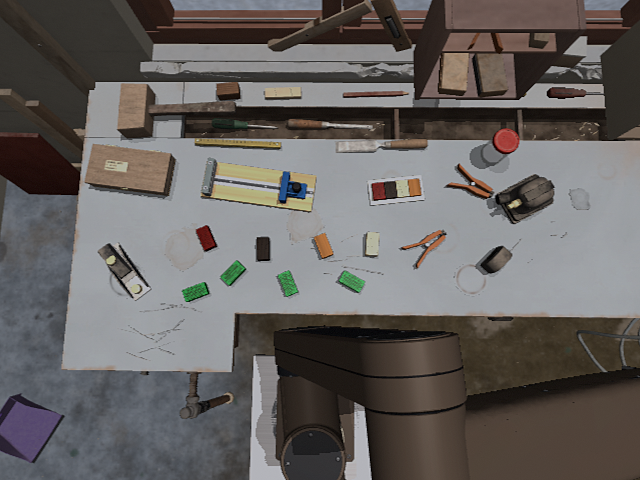

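View pics/side1.png

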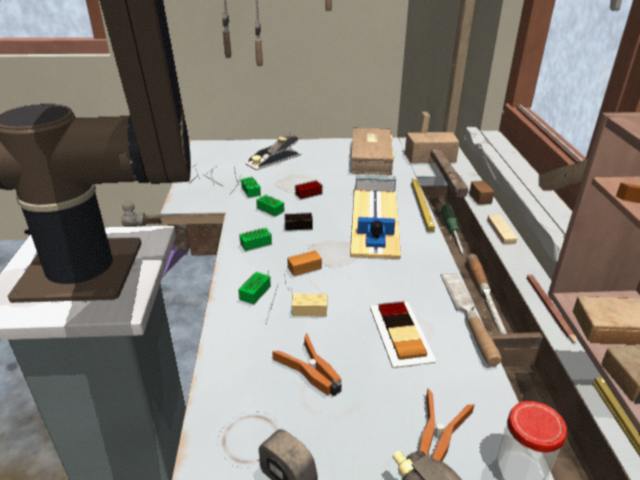

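Sample order along the board is padauk (378,190), wenge, maple, oak (414,187). The loose strips are padauk (206,238), wenge (263,249), oak (323,246) and maple (372,244). The jig's fence is at the left (208,178) and its jaw at (290,187). The green blocks are decoys. Next I fit box models to the masks.

```bash
cat >> h.py <<'E'
from scipy.optimize import minimize
def proj(d,P):
    K=np.array(d['camera_matrix']);c=(P-np.array(d['xyz']))@R.from_quat(d['orientation']).as_matrix()
    return (c@K.T)[:,:2]/c[:,2:]
def box(x,y,a,z0=0,L=.06,W=.032,H=.026):
    p=np.array([[i*L/2,j*W/2,k*H+z0] for i in(-1,1) for j in(-1,1) for k in(0,1)])
    p[:,:2]=p[:,:2]@np.array([[np.cos(a),np.sin(a)],[-np.sin(a),np.cos(a)]])+[x,y];return p
def fit(obs,p0,**k):
    """obs: list of (cam, boolmask); fit box x,y,yaw by silhouette overlap"""
    def cost(p):
        t=0
        for d,m in obs:
            r=np.zeros(m.shape,np.uint8);h=cv2.convexHull(proj(d,box(*p[:2],p[2],**k)).astype(np.float32))
            cv2.fillConvexPoly(r,np.round(h*16).astype(np.int32),255,cv2.LINE_AA,4)
            r=r/255.;t+=1-np.minimum(r,m).sum()/np.maximum(r,m).sum()
        return t
    best=None
    for a in np.arange(0,np.pi,np.pi/6):
        s=minimize(cost,[p0[0],p0[1],a],method='Nelder-Mead',options=dict(initial_simplex=np.array([p0[0],p0[1],a])+np.array([[0,0,0],[.01,0,0],[0,.01,0],[0,0,.4]])))
        if best is None or s.fun<best.fun:best=s
    return best.x,best.fun
def blob(m,uv):
    n,l,st,c=cv2.connectedComponentsWithStats(m.astype(np.uint8))
    i=1+np.argmin(np.hypot(*(c[1:]-uv).T)+1000*(st[1:,4]<25));return l==i
def cmask(img,name):
    h=cv2.cvtColor(img,cv2.COLOR_RGB2HSV).astype(int);H,S,V=h[...,0],h[...,1],h[...,2]
    return {'padauk':((H<8)|(H>172))&(S>120),'oak':(H>7)&(H<22)&(S>120)&(V>90),
      'maple':(H>14)&(H<34)&(S>35)&(V>110),'wenge':(V<75)}[name]
E
python3 - <<'E'
from h import *
t=snap('top');s=snap('side')
cv2.imwrite('pics/crop.png',cv2.resize(t['pixels'][140:270,180:440,::-1],None,fx=3,fy=3,interpolation=cv2.INTER_CUBIC))
P={'padauk':((206,238),(308,189)),'wenge':((263,249),(298,222)),'oak':((323,246),(305,262)),'maple':((372,244),(309,304))}
for n,(a,b) in P.items():
    mt,ms=blob(cmask(t['pixels'],n),a),blob(cmask(s['pixels'],n),b)
    p0=ray(t,a,.015)[0]
    print(n,mt.sum(),ms.sum(),[ (np.round(x,4),round(f,2)) for x,f in (fit([(t,mt)],p0),fit([(s,ms)],p0),fit([(t,mt),(s,ms)],p0))])
for c in('top','side'):
  for n in('jig','jaw_face'):print(c,n,[(np.round(x['position'],3),round(x['conf'],2)) for x in ctrl.mark_of(c,n)[:2]])
E
```

```text
padauk 297 311 [(array([0.4471, 0.2918, 0.555 ]), np.float64(0.24)), (array([0.4491, 0.2908, 0.9714]), np.float64(0.31)), (array([0.4474, 0.2919, 3.6739]), np.float64(0.58))]
wenge 319 398 [(array([0.4197, 0.1414, 3.2089]), np.float64(0.15)), (array([0.4207, 0.1412, 3.1695]), np.float64(0.28)), (array([0.4216, 0.1421, 3.1562]), np.float64(0.44))]
oak 275 540 [(array([ 0.4311, -0.0155,  0.3543]), np.float64(0.23)), (array([ 0.4319, -0.0158,  3.1992]), np.float64(0.26)), (array([ 0.4329, -0.0149,  3.4642]), np.float64(0.51))]
maple 111 800 [(array([ 0.4348, -0.1435,  0.    ]), np.float64(1.0)), (array([ 0.4378, -0.1433,  3.0939]), np.float64(0.12)), (array([ 0.4378, -0.1433,  3.0939]), np.float64(1.12))]
top jig [(array([0.591, 0.162, 0.   ]), 0.97)]
top jaw_face [(array([0.588, 0.099, 0.031]), 0.79), (array([ 0.432, -0.015,  0.001]), 0.16)]
side jig [(array([0.589, 0.159, 0.   ]), 0.82)]
side jaw_face [(array([0.585, 0.097, 0.031]), 0.61)]
```

View pics/crop.png

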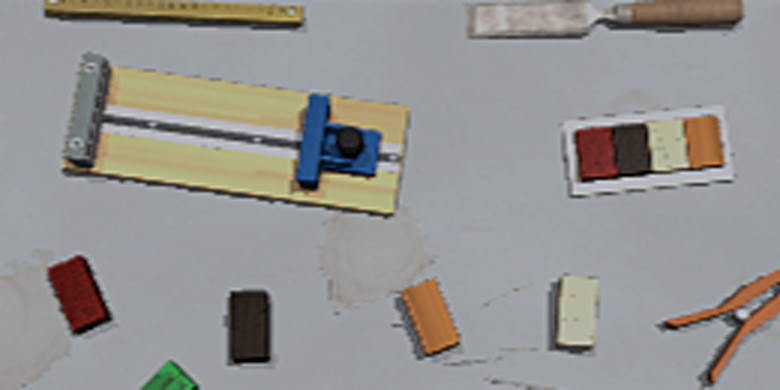

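The crop confirms the order: padauk, wenge, maple, oak. The jig's track runs from (105,117) to (398,157) in the crop. Next come the jig pose and better strip fits from the network masks.

```bash
python3 - <<'E'
from h import *
t=snap('top');
c=np.array([[105,117],[398,157],[410,104],[393,214],[62,174]])
uv=(c-1)/3+[180,140]
q=ray(t,uv,.012);print(np.round(q,4))
d=q[0]-q[1];print('yaw track y-axis',np.arctan2(d[1],d[0]), 'edge',np.arctan2(*(q[4]-q[3])[[1,0]]),'end', np.arctan2(*(q[2]-q[3])[[1,0]]))
P0={'padauk':(.447,.292),'wenge':(.42,.141),'oak':(.432,-.015),'maple':(.437,-.143)}
O={n:[] for n in P0}
for c,dd in(('top',t),('side',None)):
  if c=='side':dd=snap('side')
  for n,p in P0.items():
    u=proj(dd,np.array([[*p,.013]]))[0]
    for nm in ([n] if c=='top' else [n]):
      for r in ctrl.masks_of(c,'strip_'+n):
        m=r['region'];vv,uu=np.nonzero(m)
        if len(uu) and np.hypot(uu.mean()-u[0],vv.mean()-u[1])<8: O[n].append((dd,m));break
for n in O:
  for ob in O[n]+[None]:
    if O[n]:
      x,f=fit(O[n] if ob is None else [ob],P0[n]);print(n,np.round(x[:2],4),round(x[2]%np.pi,3),round(f,2))
E
```

```text
[[0.6085 0.277  0.012 ]
 [0.5738 0.0138 0.012 ]
 [0.6227 0.0037 0.012 ]
 [0.5219 0.0176 0.012 ]
 [0.5557 0.3129 0.012 ]]
yaw track y-axis 1.4395283205942742 edge 1.4569154086076748 end -0.13656150418385737
padauk [0.4474 0.2903] 0.487 0.13
padauk [0.4499 0.2915] 0.233 0.14
padauk [0.4485 0.2906] 0.449 0.29
wenge [0.419  0.1393] 0.096 0.14
wenge [0.4224 0.1422] 0.01 0.12
wenge [0.421  0.1392] 0.067 0.29
oak [ 0.4301 -0.0179] 0.397 0.15
oak [ 0.4318 -0.0162] 0.27 0.17
oak [ 0.4305 -0.0173] 0.391 0.33
maple [ 0.4351 -0.1446] 3.066 0.12
maple [ 0.4383 -0.1403] 0.003 0.15
maple [ 0.4368 -0.1443] 3.097 0.3
```

```bash
cat >> h.py <<'E'
J=np.array([.591,.160]);PH=-.13
def jp(x,y):return J+x*np.array([np.cos(PH),np.sin(PH)])+y*np.array([-np.sin(PH),np.cos(PH)])
def delta(x,y,z,a):
    """tool-axis shift to TCP target with fingers closing along world angle a"""
    s=ctrl.get_state();r=R.from_quat(s['tcp_rot']);M=r.as_matrix()
    th=np.arctan2(M[1,0],M[0,0]);t=a+np.pi/2;t-=np.pi*round((t-th)/np.pi) if abs(t-1.5)>9 else 0
    while t>2.6:t-=np.pi
    while t<.4:t+=np.pi
    T=R.from_euler('z',t)*R.from_euler('x',np.pi)
    d=M.T@(np.array([x,y,z])-s['eef_pos']);rv=(r.inv()*T).as_rotvec()
    print('t',round(s['time'],2),'d',np.round(d,4),'rv',np.round(rv,3),'rows',np.ceil(max(np.linalg.norm(d)/.0625,np.linalg.norm(rv)/.188)))
E
python3 -c "
from h import *
delta(.46,-.144,.2,-.06)"
```

```text
t 1.4 d [ 0.4098 -0.4214  0.0313] rv [ 0.    0.   -1.26] rows 10.0
```

```bash
R1='x'; python3 -m inch '[[0.41,-0.421,0.031,0,0,-1.26,1],[0.41,-0.421,0.031,0,0,-1.26,1],[0.41,-0.421,0.031,0,0,-1.26,1],[0.41,-0.421,0.031,0,0,-1.26,1],[0.41,-0.421,0.031,0,0,-1.26,1],[0.41,-0.421,0.031,0,0,-1.26,1],[0.41,-0.421,0.031,0,0,-1.26,1],[0.41,-0.421,0.031,0,0,-1.26,1],[0.41,-0.421,0.031,0,0,-1.26,1],[0.41,-0.421,0.031,0,0,-1.26,1]]' 30
python3 - <<'E'
from h import *
delta(.46,-.144,.2,-.06)
w=snap('wrist','w1.png');print(w['xyz'],w['orientation'])
E
```

```text
time: 2.65
eef_pos: [0.4611, -0.1415, 0.2004]
tcp_rot: [0.727, 0.687, 0.0, 0.0]
contact_force: [0.2, -0.6, 0.3]
opening: 0.998
finger_force: 0.0
t 2.65 d [-0.0026 -0.001   0.0004] rv [ 0.    -0.     0.004] rows 1.0
[ 0.46519045 -0.06794021  0.34167099] [ 0.9888676  -0.02815559 -0.00369173  0.14606337]
```

View pics/w1.png

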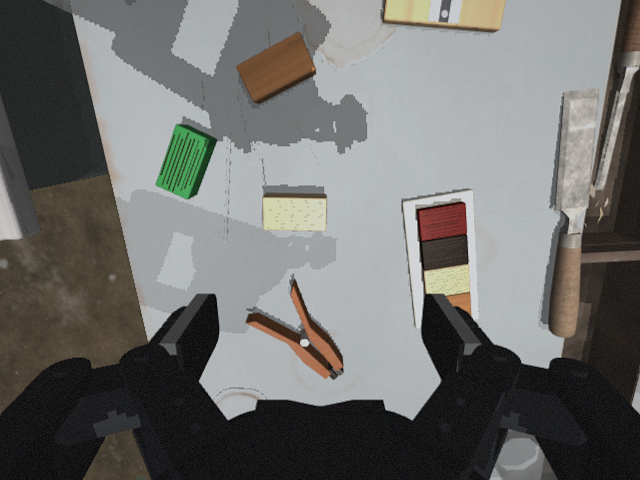

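The wrist view shows maple at (295,213), oak at (277,68) and the sample order padauk, wenge, maple, oak. I fit maple and oak here.

```bash
cat >> h.py <<'E'
def wfit(names,P0):
    w=snap('wrist')
    for n in names:
        u=proj(w,np.array([[*P0[n],.013]]))[0];
        for r in ctrl.masks_of('wrist','strip_'+n):
            v,uu=np.nonzero(r['region'])
            if len(uu) and np.hypot(uu.mean()-u[0],v.mean()-u[1])<40:
                x,f=fit([(w,r['region'])],P0[n]);print(n,'net',np.round(x,4)%np.pi,round(f,3));break
        x,f=fit([(w,blob(cmask(w['pixels'],n),u))],P0[n]);print(n,'col',np.round(x,4),round(f,3))
P0={'padauk':(.448,.291),'wenge':(.42,.141),'oak':(.431,-.017),'maple':(.437,-.143)}
E
python3 - <<'E'
from h import *
wfit(['maple','oak'],P0)
E
```

```text
maple net [0.4371     2.99969265 3.11059265] 0.098
maple col [ 0.4372 -0.1441 -0.02  ] 0.491
oak net [0.4309     3.12439265 0.392     ] 0.074
oak col [ 0.4315 -0.0177  3.5246] 0.191
```

```bash
python3 - <<'E'
from h import *
delta(.4371,-.1419,.05,-.031);delta(.4371,-.1419,.003,-.031)
E
```

```text
t 2.85 d [ 0.0011 -0.0232  0.1504] rv [-0.     0.001 -0.028] rows 3.0
t 2.85 d [ 0.0011 -0.0232  0.1974] rv [-0.     0.001 -0.028] rows 4.0
```

```bash
python3 -m inch '[[0.001,-0.0235,0.15,0,0,-0.028,1],[0.001,-0.0235,0.15,0,0,-0.028,1],[0.001,-0.0235,0.15,0,0,-0.028,1],[0.001,-0.0235,0.18,0,0,-0.028,1],[0.001,-0.0235,0.197,0,0,-0.028,1],[0.001,-0.0235,0.197,0,0,-0.028,1]]' 30
python3 - <<'E'
from h import *
snap('wrist','w2.png')
E
```

```text
time: 3.6
eef_pos: [0.4354, -0.1426, 0.0022]
tcp_rot: [0.719, 0.695, -0.001, -0.002]
contact_force: [-0.1, 0.0, -0.3]
opening: 1.001
finger_force: 0.0
```

View pics/w2.png

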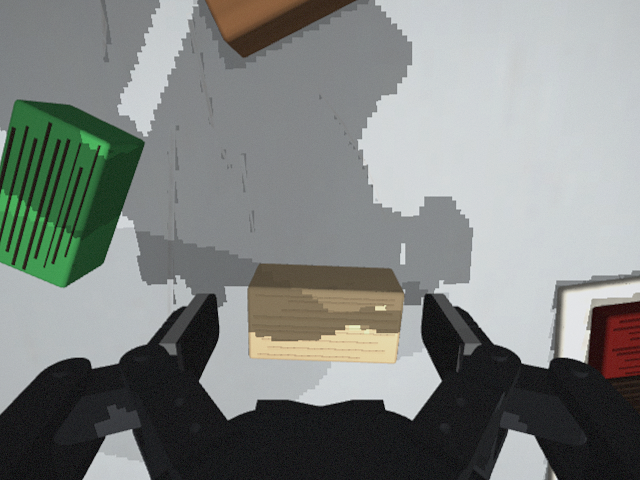

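The maple sits between the open pads, with its top face at about (248–402, 288–362). I close on it and lift.

```bash
python3 -m inch '[[0,0,0,0,0,0,0.5],[0,0,0,0,0,0,0.5],[0,0,0,0,0,0,0.5],[0,0,0,0,0,0,0.5],[0,0,-0.06,0,0,0,0.5],[0,0,-0.1,0,0,0,0.5],[0,0,-0.1,0,0,0,0.5]]' 35
python3 - <<'E'
from h import *
delta(*jp(0,.028),.1,PH);snap('wrist','w3.png')
E
```

```text
time: 4.53
eef_pos: [0.4393, -0.1432, 0.1072]
tcp_rot: [0.718, 0.696, 0.001, 0.004]
contact_force: [0.5, -0.1, -1.4]
opening: 0.696
finger_force: 38.3
t 4.53 d [0.3357 0.1447 0.0069] rv [0.008 0.004 0.098] rows 6.0
```

View pics/w3.png

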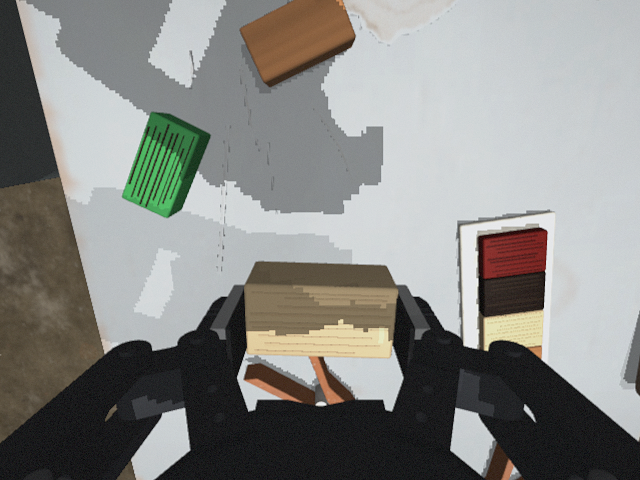

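```bash
python3 -m inch '[[0.336,0.145,-0.03,0.008,0.004,0.098,0.5],[0.336,0.145,-0.03,0.008,0.004,0.098,0.5],[0.336,0.145,-0.03,0.008,0.004,0.098,0.5],[0.336,0.145,-0.03,0.008,0.004,0.098,0.5],[0.336,0.145,-0.03,0.008,0.004,0.098,0.5],[0.336,0.145,-0.03,0.008,0.004,0.098,0.5],[0.336,0.145,-0.03,0.008,0.004,0.098,0.5],[0.336,0.145,-0.03,0.008,0.004,0.098,0.5]]'
python3 - <<'E'
from h import *
w=snap('wrist','w4.png')
for n in('jig','jaw_face'):print(n,[(np.round(x['position'],3),round(x['conf'],2)) for x in ctrl.mark_of('wrist',n)[:2]])
E
```

```text
time: 5.58
eef_pos: [0.5909, 0.1891, 0.1307]
tcp_rot: [0.751, 0.66, -0.003, -0.005]
contact_force: [0.7, 0.8, -0.9]
opening: 0.695
finger_force: 38.3
jig [(array([0.594, 0.16 , 0.002]), 0.79)]
jaw_face [(array([0.587, 0.096, 0.029]), 0.93)]
```

View pics/w4.png

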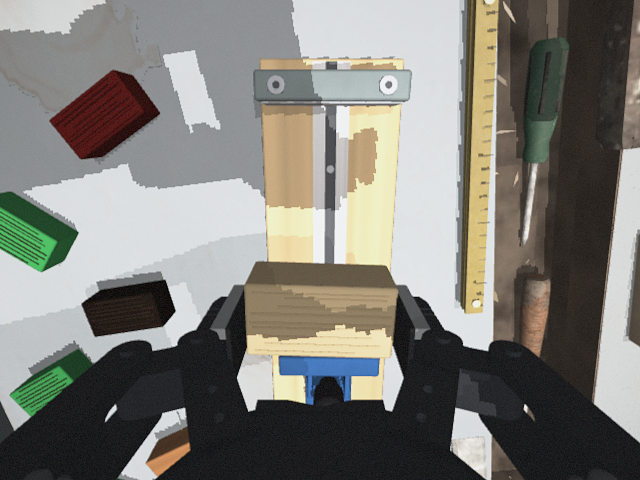

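The maple is held over the jig. The base edges run (261,105)–(268,260) and (400,105)–(393,260), the track centre is at u≈331, and the fence's inner foot is at row ≈105.

```bash
python3 - <<'E'
from h import *
w=snap('wrist')
q=ray(w,[[262,106],[400,106],[268,258],[393,258],[331,110],[331,258]],.012)[:,:2];print(np.round(q,4))
a=[np.arctan2(*(q[i]-q[j])[::-1])-np.pi/2 for i,j in((0,2),(1,3),(4,5))];print('yaw',a,np.arctan2(*(q[1]-q[0])[::-1]),np.linalg.norm(q[1]-q[0]),np.linalg.norm(q[3]-q[2]))
c=np.c_[np.cos(PH),np.sin(PH)];print('in jig frame');Rm=np.array([[np.cos(PH),np.sin(PH)],[-np.sin(PH),np.cos(PH)]])
print(np.round((q-J)@Rm.T,4))
delta(*jp(0,.028),.015,PH)
E
```

```text
[[0.5615 0.2825]
 [0.6584 0.2696]
 [0.5458 0.1686]
 [0.6454 0.1558]
 [0.6098 0.2734]
 [0.5961 0.1621]]
yaw [np.float64(-0.13743485348451734), np.float64(-0.11447666486483477), np.float64(-0.12243569567069823)] -0.1323383514541669 0.09775199796540164 0.10038573284430043
in jig frame
[[-0.0451  0.1177]
 [ 0.0527  0.1175]
 [-0.0459  0.0027]
 [ 0.0544  0.0029]
 [ 0.0039  0.1149]
 [ 0.0047  0.0028]]
t 5.78 d [-0.0003  0.0039  0.1175] rv [-0.01  -0.003 -0.002] rows 2.0
```

```bash
sed -i 's/^J=.*/J=np.array([.5943,.1585]);PH=-.128/' h.py; python3 - <<'E'
from h import *
delta(*jp(0,.028),.06,PH);delta(*jp(0,.028),.0145,PH)
E
```

```text
t 5.78 d [-0.0012  0.0069  0.0725] rv [-0.01  -0.003 -0.004] rows 2.0
t 5.78 d [-0.0014  0.0073  0.118 ] rv [-0.01  -0.003 -0.004] rows 2.0
```

```bash
python3 -m inch '[[-0.001,0.007,0.07,-0.008,-0.004,-0.004,0.5],[-0.001,0.007,0.09,-0.008,-0.004,-0.004,0.5],[-0.0013,0.0073,0.105,-0.008,-0.004,-0.004,0.5],[-0.0013,0.0073,0.112,-0.008,-0.004,-0.004,0.5],[-0.0013,0.0073,0.117,-0.008,-0.004,-0.004,0.5],[-0.0013,0.0073,0.117,-0.008,-0.004,-0.004,0.5]]'
```

```text
time: 6.52
eef_pos: [0.5996, 0.1877, 0.0174]
tcp_rot: [0.75, 0.661, 0.001, 0.001]
contact_force: [0.3, 0.3, -0.3]
opening: 0.697
finger_force: 38.3
```

```bash
python3 -m inch '[[-0.0015,-0.0015,0.0015,0,0,0,0.5],[-0.0015,-0.0015,0.0025,0,0,0,0.5],[-0.0015,-0.0015,0.003,0,0,0,0.5]]'; python3 -m inch '[[0,0,0,0,0,0,0.9],[0,0,0,0,0,0,1],[0,0,0,0,0,0,1],[0,0,-0.06,0,0,0,1],[0,0,-0.12,0,0,0,1],[0,0,-0.15,0,0,0,1],[-0.06,0,-0.15,0,0,0,1],[-0.09,0,-0.15,0,0,0,1],[-0.09,0,-0.15,0,0,0,1]]'
python3 - <<'E'
from h import *
w=snap('wrist','w5.png')
E
```

```text
time: 6.9
eef_pos: [0.599, 0.1872, 0.0169]
tcp_rot: [0.75, 0.661, 0.002, 0.001]
contact_force: [-2.3, 1.2, 11.2]
opening: 0.695
finger_force: 39.4
time: 8.02
eef_pos: [0.5854, 0.0953, 0.163]
tcp_rot: [0.751, 0.66, -0.0, -0.0]
contact_force: [0.4, -0.5, 0.6]
opening: 1.0
finger_force: 0.0
```

View pics/w5.png

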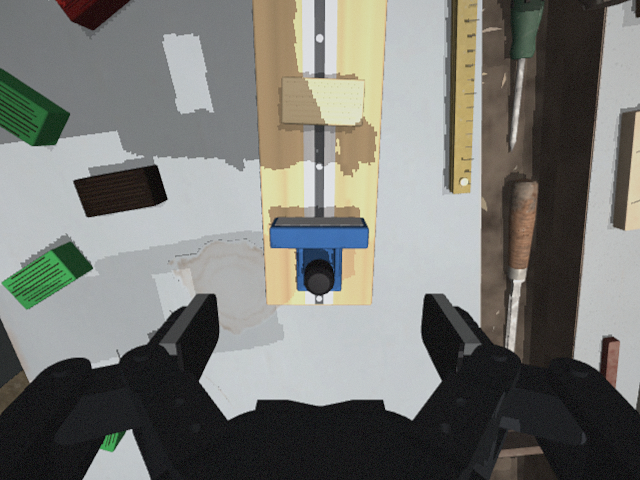

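Maple lies on the jig at (282–364, 78–126), about 2–3 px right of the track centre (320). I measure it properly and fit the oak and wenge targets.

```bash
python3 - <<'E'
from h import *
w=snap('wrist')
Rm=lambda q:(q-J)@np.array([[np.cos(PH),np.sin(PH)],[-np.sin(PH),np.cos(PH)]]).T
print('base',Rm(ray(w,[[254,0],[387,0],[267,304],[373,304],[319.5,166],[319.5,38]],.012)[:,:2]).round(4))
print('strip top',Rm(ray(w,[[282,79],[364,81],[283,123],[364,126]],.038)[:,:2]).round(4))
print('jaw face top',Rm(ray(w,[[272,221],[367,221]],.047)[:,:2]).round(4))
print('knob top',Rm(ray(w,[[319.5,271]],.058)[:,:2]).round(4))
wfit(['wenge'],P0)
delta(.431,-.0172,.05,.39);delta(.431,-.0172,.004,.39)
E
```

```text
base [[-0.0489  0.1014]
 [ 0.0484  0.1013]
 [-0.0503 -0.1459]
 [ 0.0491 -0.1459]
 [-0.001  -0.0183]
 [-0.001   0.0766]]
strip top [[-0.0275  0.0449]
 [ 0.0305  0.0436]
 [-0.0277  0.0153]
 [ 0.0316  0.0132]]
jaw face top [[-0.0374 -0.0563]
 [ 0.0354 -0.0564]]
knob top [[-0.001 -0.093]]
wenge net [0.4233     0.1413     0.05200735] 0.066
wenge col [0.4241 0.141  0.0768] 0.094
t 8.22 d [-0.1335 -0.1391  0.1131] rv [-0.001 -0.    -0.515] rows 4.0
t 8.22 d [-0.1335 -0.139   0.1591] rv [-0.001 -0.    -0.515] rows 4.0
```

```bash
sed -i 's/^J=.*/J=np.array([.5933,.1586]);PH=-.128/' h.py; python3 -m inch '[[-0.06,-0.06,0,0,0,-0.2,1],[-0.1335,-0.139,0.05,0,0,-0.515,1],[-0.1335,-0.139,0.1,0,0,-0.515,1],[-0.1335,-0.139,0.113,0,0,-0.515,1],[-0.1335,-0.139,0.145,0,0,-0.515,1],[-0.1335,-0.139,0.157,0,0,-0.515,1],[-0.1335,-0.139,0.157,0,0,-0.515,1]]'
python3 - <<'E'
from h import *
w=snap('wrist','w6.png')
delta(.431,-.0172,.004,.39)
E
```

```text
time: 9.1
eef_pos: [0.4314, -0.0174, 0.0063]
tcp_rot: [0.557, 0.831, -0.0, -0.0]
contact_force: [-0.8, 0.2, -0.2]
opening: 1.001
finger_force: 0.0
t 9.15 d [ 0.0009 -0.0009  0.0031] rv [0.001 0.001 0.   ] rows 1.0
```

View pics/w6.png

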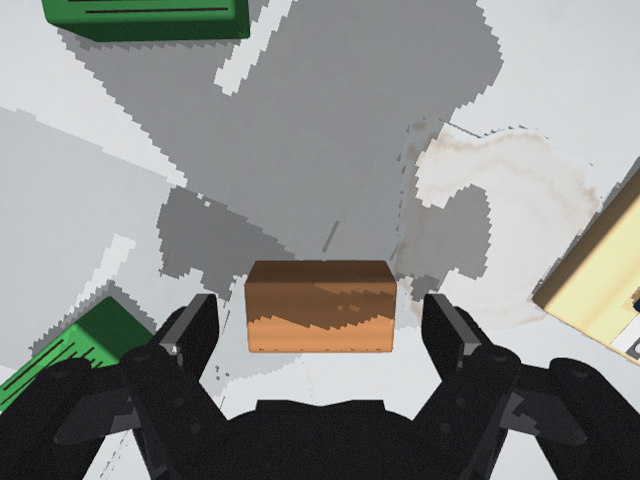

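Oak is square and centred between the pads (245–396, 280–352). I go 3 mm lower, grip and lift.

```bash
python3 -m inch '[[0.001,0,0.0025,0,0,0,1],[0.001,0,0.0025,0,0,0,0.5],[0.001,0,0.0025,0,0,0,0.5],[0.001,0,0.0025,0,0,0,0.5],[0.001,0,0.0025,0,0,0,0.5],[0.001,0,-0.05,0,0,0,0.5],[0.001,0,-0.1,0,0,0,0.5],[0.001,0,-0.1,0,0,0,0.5],[0.001,0,-0.1,0,0,0,0.5]]' 35
python3 - <<'E'
from h import *
delta(*jp(0,-.009),.11,PH);delta(*jp(0,-.009),.02,PH)
E
```

```text
time: 10.28
eef_pos: [0.4298, -0.0168, 0.1055]
tcp_rot: [0.557, 0.83, -0.0, -0.001]
contact_force: [0.6, 1.1, -1.9]
opening: 0.697
finger_force: 38.7
t 10.28 d [ 0.0925  0.2133 -0.0048] rv [-0.002 -0.     0.517] rows 4.0
t 10.28 d [0.0925 0.2135 0.0852] rv [-0.002 -0.     0.517] rows 4.0
```

```bash
python3 -m inch '[[0.0925,0.2135,-0.005,0,0,0.517,0.5],[0.0925,0.2135,-0.005,0,0,0.517,0.5],[0.0925,0.2135,-0.005,0,0,0.517,0.5],[0.0925,0.2135,-0.005,0,0,0.517,0.5],[0.0925,0.2135,0.01,0,0,0.517,0.5],[0.0925,0.2135,0.05,0,0,0.517,0.5],[0.0925,0.2135,0.075,0,0,0.517,0.5],[0.0925,0.2135,0.08,0,0,0.517,0.5],[0.0925,0.2135,0.08,0,0,0.517,0.5],[0.0925,0.2135,0.08,0,0,0.517,0.5]]'
python3 - <<'E'
from h import *
delta(*jp(0,-.009),.016,PH)
E
```

```text
time: 11.52
eef_pos: [0.5939, 0.1494, 0.0275]
tcp_rot: [0.751, 0.66, 0.001, 0.001]
contact_force: [0.4, -0.2, -0.6]
opening: 0.691
finger_force: 38.7
t 11.53 d [ 0.     -0.0018  0.0115] rv [ 0.002 -0.    -0.   ] rows 1.0
```

```bash
python3 -m inch '[[0,-0.0018,0.006,0,0,0,0.5],[0,-0.0018,0.0095,0,0,0,0.5],[0,-0.0018,0.011,0,0,0,0.5],[0,-0.0018,0.011,0,0,0,0.5],[0,-0.0018,0.011,0,0,0,1],[0,-0.0018,0.011,0,0,0,1],[0,-0.0018,0.011,0,0,0,1]]'
python3 -m inch '[[0,0,-0.05,0,0,0,1],[0,0,-0.11,0,0,0,1],[0,0,-0.15,0,0,0,1],[0,0,-0.15,0,0,0,1]]'
python3 - <<'E'
from h import *
delta(.4238,.1413,.09,.06);delta(.4238,.1413,.004,.06)
E
```

```text
time: 12.4
eef_pos: [0.5912, 0.1498, 0.015]
tcp_rot: [0.751, 0.66, -0.0, -0.0]
contact_force: [-0.1, -0.9, 0.7]
opening: 0.997
finger_force: 0.0
time: 12.9
eef_pos: [0.5942, 0.1501, 0.1704]
tcp_rot: [0.751, 0.66, 0.004, 0.003]
contact_force: [-0.4, -0.4, -0.5]
opening: 0.996
finger_force: 0.0
t 12.9 d [-0.0306 -0.1686  0.0788] rv [ 0.009 -0.001 -0.188] rows 4.0
t 12.9 d [-0.0308 -0.1694  0.1648] rv [ 0.009 -0.001 -0.188] rows 4.0
```

```bash
python3 -m inch '[[-0.0308,-0.169,0,0,0,-0.188,1],[-0.0308,-0.169,0,0,0,-0.188,1],[-0.0308,-0.169,0.05,0,0,-0.188,1],[-0.0308,-0.169,0.09,0,0,-0.188,1],[-0.0308,-0.169,0.09,0,0,-0.188,1],[-0.0308,-0.169,0.09,0,0,-0.188,1]]'
python3 - <<'E'
from h import *
wfit(['wenge','padauk'],P0)
w=snap('wrist','w7.png')
delta(.4238,.1413,.003,.06)
E
```

```text
time: 13.65
eef_pos: [0.421, 0.1409, 0.0762]
tcp_rot: [0.686, 0.728, 0.0, 0.0]
contact_force: [-0.1, -0.3, 0.8]
opening: 1.001
finger_force: 0.0
wenge net [0.4217 0.141  0.0317] 0.094
wenge col [0.4225 0.1406 3.1684] 0.49
padauk col [0.4493 0.292  0.4428] 0.04
t 13.85 d [0.0002 0.0019 0.0741] rv [ 0.003  0.    -0.   ] rows 2.0
```

View pics/w7.png

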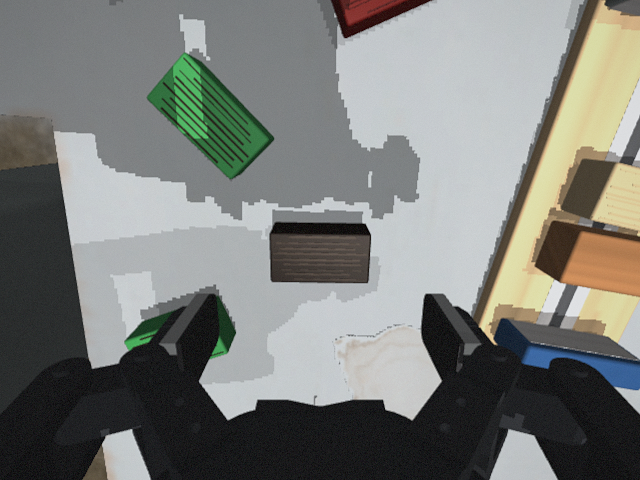

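Wenge is centred at (320,252). A green block at (180,325) is close to the left finger, so I check the clearance.

```bash
python3 - <<'E'
from h import *
w=snap('wrist')
q=ray(w,[[235,330],[228,352],[217,298],[126,335],[130,350]],.026);r=ray(w,[[235,335],[228,356]],0);print(q.round(3),r.round(3))
M=R.from_quat(ctrl.get_state()['tcp_rot']).as_matrix()
print('tool frame', np.round((q-np.array(ctrl.get_state()['eef_pos']))@M,3)[:,:2])
t=snap('top');g=cv2.cvtColor(t['pixels'],cv2.COLOR_RGB2HSV);m=blob((abs(g[...,0].astype(int)-60)<15)&(g[...,1]>120),(288,283))
x,f=fit([(t,m)],ray(t,(288,283),.015)[0][:2]);print(x,f,np.round((box(*x)-np.array(ctrl.get_state()['eef_pos']))@M,3)[:,:2])
E
```

```text
[[0.371 0.09  0.026]
 [0.367 0.074 0.026]
 [0.361 0.112 0.026]
 [0.302 0.083 0.026]
 [0.304 0.072 0.026]] [[0.365 0.069 0.   ]
 [0.36  0.051 0.   ]]
tool frame [[-0.048 -0.053]
 [-0.064 -0.059]
 [-0.025 -0.063]
 [-0.051 -0.122]
 [-0.062 -0.122]]
[0.3308781  0.07467294 0.44950951] 0.35653637267650884 [[-0.087 -0.116]
 [-0.087 -0.116]
 [-0.057 -0.128]
 [-0.057 -0.128]
 [-0.064 -0.06 ]
 [-0.064 -0.06 ]
 [-0.035 -0.072]
 [-0.035 -0.072]]
```

```bash
python3 -m inch '[[0,0.001,0.05,0,0,0,1],[0,0.001,0.066,0,0,0,1],[0,0.001,0.073,0,0,0,1],[0,0.001,0.073,0,0,0,0.5],[0,0.001,0.073,0,0,0,0.5],[0,0.001,0.073,0,0,0,0.5],[0,0.001,0.073,0,0,0,0.5],[0,0.001,0.03,0,0,0,0.5],[0,0.001,-0.03,0,0,0,0.5],[0,0.001,-0.03,0,0,0,0.5]]' 35
python3 - <<'E'
from h import *
delta(*jp(0,.063),.11,PH);delta(*jp(0,.063),.02,PH)
E
```

```text
time: 15.2
eef_pos: [0.4246, 0.1413, 0.1105]
tcp_rot: [0.685, 0.728, 0.004, 0.004]
contact_force: [0.7, 0.8, -0.9]
opening: 0.692
finger_force: 38.7
t 15.2 d [0.069  0.1812 0.0026] rv [ 0.011 -0.001  0.188] rows 4.0
t 15.2 d [0.069  0.1801 0.0926] rv [ 0.011 -0.001  0.188] rows 4.0
```

```bash
python3 -m inch '[[0.069,0.181,0,0,0,0.188,0.5],[0.069,0.181,0,0,0,0.188,0.5],[0.069,0.181,0,0,0,0.188,0.5],[0.069,0.181,0,0,0,0.188,0.5],[0.069,0.181,0.02,0,0,0.188,0.5],[0.069,0.181,0.05,0,0,0.188,0.5],[0.069,0.181,0.05,0,0,0.188,0.5],[0.069,0.181,0.05,0,0,0.188,0.5]]'
python3 - <<'E'
from h import *
delta(*jp(0,.063),.016,PH)
E
```

```text
time: 16.2
eef_pos: [0.5965, 0.2203, 0.0553]
tcp_rot: [0.751, 0.66, -0.0, -0.0]
contact_force: [1.0, -0.9, -0.9]
opening: 0.698
finger_force: 38.7
t 16.2 d [0.0015 0.0047 0.0393] rv [-0.001  0.001 -0.   ] rows 1.0
```

```bash
python3 -m inch '[[0.0015,0.004,0.02,0,0,0,0.5],[0.0015,0.004,0.028,0,0,0,0.5],[0.0015,0.004,0.03,0,0,0,0.5],[0.0015,0.004,0.03,0,0,0,0.5]]'
python3 - <<'E'
from h import *
delta(*jp(0,.063),.016,PH)
E
```

```text
time: 16.7
eef_pos: [0.6014, 0.2216, 0.0251]
tcp_rot: [0.751, 0.66, -0.0, -0.0]
contact_force: [0.4, -0.4, -0.0]
opening: 0.689
finger_force: 38.7
t 16.7 d [-0.0005 -0.      0.0091] rv [-0.  0.  0.] rows 1.0
```

```bash
python3 -m inch '[[0,0,0.005,0,0,0,0.5],[0,0,0.0075,0,0,0,0.5],[0,0,0.009,0,0,0,0.5],[0,0,0.009,0,0,0,0.5],[0,0,0.009,0,0,0,1],[0,0,0.009,0,0,0,1],[0,0,0.009,0,0,0,1]]'
python3 -m inch '[[0,0,-0.05,0,0,0,1],[0,0,-0.11,0,0,0,1],[0,0,-0.13,0,0,0,1],[0,0,-0.13,0,0,0,1]]'
python3 - <<'E'
from h import *
delta(.449,.292,.08,.445)
E
```

```text
time: 17.58
eef_pos: [0.6016, 0.2216, 0.0165]
tcp_rot: [0.751, 0.66, -0.0, 0.0]
contact_force: [-0.1, 0.1, -0.1]
opening: 0.996
finger_force: 0.0
time: 18.08
eef_pos: [0.6025, 0.2218, 0.1483]
tcp_rot: [0.751, 0.66, 0.001, 0.001]
contact_force: [0.1, -1.2, -0.2]
opening: 1.0
finger_force: 0.0
t 18.07 d [ 0.0499 -0.1614  0.0677] rv [ 0.004  0.    -0.573] rows 4.0
```

```bash
python3 -m inch '[[0.05,-0.1614,0,0,0,-0.573,1],[0.05,-0.1614,0,0,0,-0.573,1],[0.05,-0.1614,0.03,0,0,-0.573,1],[0.05,-0.1614,0.067,0,0,-0.573,1],[0.05,-0.1614,0.067,0,0,-0.573,1],[0.05,-0.1614,0.067,0,0,-0.573,1]]'
python3 - <<'E'
from h import *
wfit(['padauk'],P0)
w=snap('wrist','w8.png')
delta(.449,.292,.003,.445)
E
```

```text
time: 18.82
eef_pos: [0.448, 0.2915, 0.0789]
tcp_rot: [0.534, 0.845, -0.001, -0.0]
contact_force: [0.3, -0.0, 0.3]
opening: 0.999
finger_force: 0.0
padauk net [0.4486 0.2917 0.4578] 0.07
padauk col [0.4494 0.2909 0.4201] 0.204
t 18.98 d [ 0.0002 -0.0004  0.0776] rv [ 0.002  0.    -0.001] rows 2.0
```

View pics/w8.png

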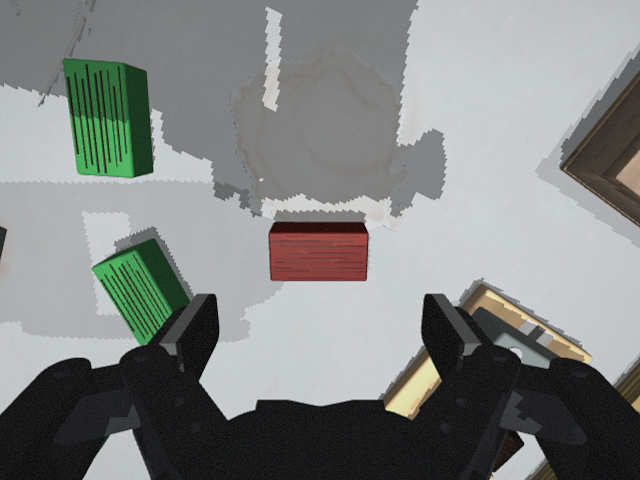

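Padauk is centred at (319,251), and the green block and jig corner are clear of the fingers. I grip it.

```bash
python3 -m inch '[[0,0,0.05,0,0,0,1],[0,0,0.068,0,0,0,1],[0,0,0.076,0,0,0,1],[0,0,0.076,0,0,0,0.5],[0,0,0.076,0,0,0,0.5],[0,0,0.076,0,0,0,0.5],[0,0,0.076,0,0,0,0.5],[0,0,0.03,0,0,0,0.5],[0,0,-0.03,0,0,0,0.5],[0,0,-0.03,0,0,0,0.5]]' 35
python3 - <<'E'
from h import *
delta(*jp(0,.0975),.11,PH);delta(*jp(0,.0975),.055,PH)
E
```

```text
time: 20.23
eef_pos: [0.4515, 0.2934, 0.1152]
tcp_rot: [0.534, 0.846, 0.005, 0.003]
contact_force: [0.5, 0.8, 0.0]
opening: 0.691
finger_force: 40.0
t 20.23 d [-0.1008  0.1228  0.0067] rv [ 0.011 -0.002  0.573] rows 4.0
t 20.23 d [-0.1008  0.1221  0.0617] rv [ 0.011 -0.002  0.573] rows 4.0
```

```bash
python3 -m inch '[[-0.1,0.123,0,0,0,0.573,0.5],[-0.1,0.123,0,0,0,0.573,0.5],[-0.1,0.123,0,0,0,0.573,0.5],[-0.1,0.123,0,0,0,0.573,0.5],[-0.1,0.123,0.03,0,0,0.573,0.5],[-0.1,0.123,0.045,0,0,0.573,0.5],[-0.1,0.123,0.045,0,0,0.573,0.5],[-0.1,0.123,0.045,0,0,0.573,0.5]]'
python3 - <<'E'
from h import *
delta(*jp(0,.0975),.016,PH)
w=snap('wrist','w9.png')
E
```

```text
time: 21.22
eef_pos: [0.6019, 0.2549, 0.065]
tcp_rot: [0.751, 0.661, 0.0, 0.0]
contact_force: [-0.0, -0.5, -0.8]
opening: 0.693
finger_force: 39.9
t 21.23 d [0.0009 0.0037 0.049 ] rv [0.001 0.    0.001] rows 1.0
```

View pics/w9.png

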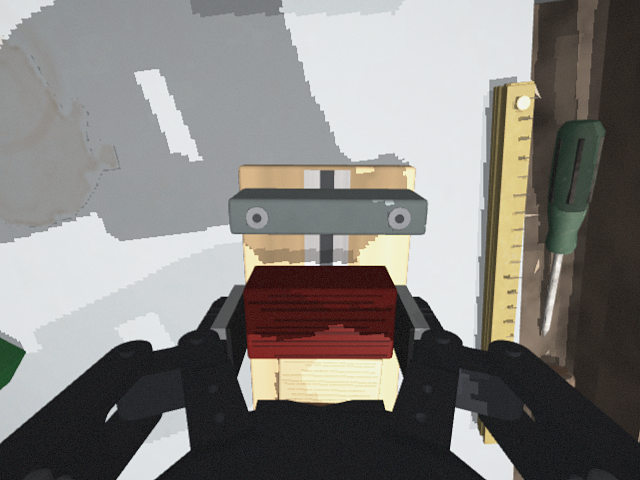

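```bash
python3 -m inch '[[0.001,0.0037,0.02,0,0,0,0.5],[0.001,0.0037,0.036,0,0,0,0.5],[0.001,0.0037,0.04,0,0,0,0.5],[0.001,0.0037,0.04,0,0,0,0.5]]'
python3 - <<'E'
from h import *
delta(*jp(0,.0975),.016,PH)
E
```

```text
time: 21.78
eef_pos: [0.6051, 0.2548, 0.0232]
tcp_rot: [0.751, 0.66, -0.001, -0.0]
contact_force: [-0.1, 0.1, -0.2]
opening: 0.696
finger_force: 39.9
t 21.77 d [0.0006 0.0006 0.0072] rv [-0.002  0.001 -0.   ] rows 1.0
```

```bash
python3 -m inch '[[0,0.0005,0.005,0,0,0,0.5],[0,0.0005,0.0075,0,0,0,0.5],[0,0.0005,0.0075,0,0,0,0.5],[0,0.0005,0.0075,0,0,0,1],[0,0.0005,0.0075,0,0,0,1],[0,0.0005,0.0075,0,0,0,1]]'
python3 -m inch '[[0,0,-0.05,0,0,0,1],[0,0,-0.11,0,0,0,1],[-0.05,0,-0.15,0,0,0,0.6],[-0.1,0,-0.15,0,0,0,0.6],[-0.15,0,-0.15,0,0,0,0.6],[-0.19,0,-0.15,0,0,0,0.6],[-0.19,0,-0.15,0,0,0,0.6],[-0.19,0,-0.15,0,0,0,0.6]]'
python3 - <<'E'
from h import *
w=snap('wrist','w10.png')
delta(*jp(-.001,-.096),.045,PH)
for n in('jaw_face',):print(n,[(np.round(x['position'],3),round(x['conf'],2)) for x in ctrl.mark_of('wrist',n)[:2]])
E
```

```text
time: 22.52
eef_pos: [0.6062, 0.2549, 0.0169]
tcp_rot: [0.751, 0.66, -0.0, 0.0]
contact_force: [-0.4, -0.2, 0.0]
opening: 1.004
finger_force: 0.0
time: 23.52
eef_pos: [0.582, 0.0668, 0.1669]
tcp_rot: [0.751, 0.66, 0.0, -0.0]
contact_force: [-0.1, 0.2, -0.6]
opening: 0.598
finger_force: 0.0
t 23.57 d [-0.004  -0.0014  0.1219] rv [-0.    -0.     0.001] rows 2.0
jaw_face [(array([0.591, 0.096, 0.031]), 0.78)]
```

View pics/w10.png

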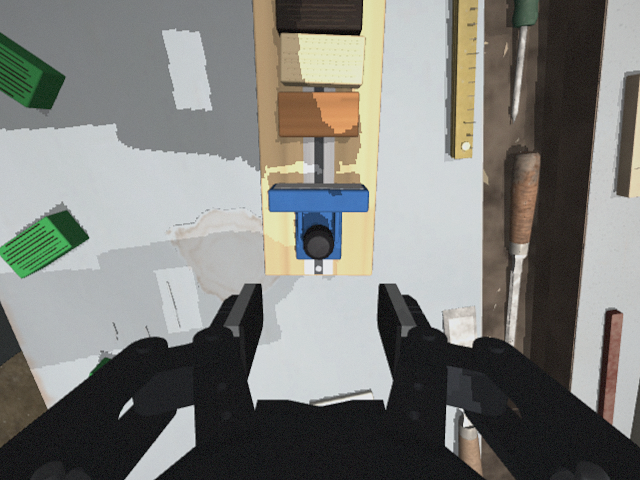

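All four strips lie in order (oak at (318,113), maple (322,60), wenge above), and the knob is at (319,237). I locate the knob.

```bash
python3 - <<'E'
from h import *
w=snap('wrist')
q=ray(w,[[319,240]],.058)[0];f=ray(w,[[319,184]],.047)[0];print(q,f,np.hypot(*(q-f)[:2]))
delta(*q[:2],.07,PH);delta(*q[:2],.031,PH)
E
```

```text
[0.58062343 0.06094804 0.058     ] [0.58579377 0.10138203 0.047     ] 0.04076321361087437
t 23.68 d [-0.0068 -0.0005  0.0968] rv [-0.     0.     0.002] rows 2.0
t 23.68 d [-0.0068 -0.0005  0.1358] rv [-0.     0.     0.002] rows 3.0
```

```bash
python3 -m inch '[[-0.007,-0.0005,0.06,0,0,0,0.6],[-0.007,-0.0005,0.1,0,0,0,0.6],[-0.007,-0.0005,0.12,0,0,0,0.6],[-0.007,-0.0005,0.135,0,0,0,0.6],[-0.007,-0.0005,0.135,0,0,0,0.6],[-0.007,-0.0005,0.135,0,0,0,0.15],[-0.007,-0.0005,0.135,0,0,0,0.15],[-0.007,-0.0005,0.135,0,0,0,0.15],[-0.007,-0.0005,0.135,0,0,0,0.15],[-0.007,-0.0005,0.135,0,0,0,0.15]]' 40
```

```text
time: 24.92
eef_pos: [0.5798, 0.0598, 0.0337]
tcp_rot: [0.751, 0.66, -0.001, -0.001]
contact_force: [-5.5, 0.1, 5.3]
opening: 0.274
finger_force: 39.3
```

```bash
python3 -m inch '[[0.005,0,0,0,0,0,0.15],[0.012,0,0,0,0,0,0.15],[0.019,0,0,0,0,0,0.15],[0.026,0,0,0,0,0,0.15],[0.032,0,0,0,0,0,0.15],[0.036,0,0,0,0,0,0.15],[0.036,0,0,0,0,0,0.15]]' 60
python3 -m inch '[[0.002,0,0,0,0,0,0.15],[0.004,0,0,0,0,0,0.15],[0.006,0,0,0,0,0,0.15],[0.006,0,0,0,0,0,0.15]]'
```

```text
time: 25.8
eef_pos: [0.5845, 0.0953, 0.0338]
tcp_rot: [0.751, 0.661, -0.001, -0.001]
contact_force: [-6.2, 0.1, 5.9]
opening: 0.266
finger_force: 58.5
time: 26.3
eef_pos: [0.5852, 0.1008, 0.0337]
tcp_rot: [0.751, 0.661, -0.002, -0.0]
contact_force: [-5.3, -1.3, 6.4]
opening: 0.262
finger_force: 58.6
```

```bash
python3 -m inch '[[0.001,0,0,0,0,0,0.15],[0.002,0,0,0,0,0,0.15],[0.003,0,0,0,0,0,0.15],[0.003,0,0,0,0,0,0.15]]'
python3 -m inch '[[0.001,0,0,0,0,0,0.15],[0.002,0,0,0,0,0,0.15],[0.003,0,0,0,0,0,0.15]]'
python3 - <<'E'
from h import *
snap('wrist','w11.png')
E
```

```text
time: 26.8
eef_pos: [0.5856, 0.1035, 0.0338]
tcp_rot: [0.751, 0.661, -0.002, -0.0]
contact_force: [-6.0, -2.7, 6.3]
opening: 0.268
finger_force: 58.6
time: 27.18
eef_pos: [0.586, 0.1063, 0.0337]
tcp_rot: [0.751, 0.661, -0.002, -0.0]
contact_force: [-5.9, -3.2, 6.8]
opening: 0.263
finger_force: 58.6
```

Moved 47 mm with low force so far. I continue in small steps until the force rises.

```bash
python3 -m inch '[[0.001,0,0,0,0,0,0.15],[0.002,0,0,0,0,0,0.15],[0.002,0,0,0,0,0,0.15]]'
python3 -m inch '[[0.001,0,0,0,0,0,0.15],[0.002,0,0,0,0,0,0.15],[0.002,0,0,0,0,0,0.15]]'
python3 -m inch '[[0.001,0,0,0,0,0,0.15],[0.002,0,0,0,0,0,0.15],[0.002,0,0,0,0,0,0.15]]'
python3 - <<'E'
from h import *
snap('wrist','w12.png')
E
```

```text
time: 27.6
eef_pos: [0.5862, 0.1082, 0.0337]
tcp_rot: [0.751, 0.661, -0.002, -0.0]
contact_force: [-5.9, -2.9, 6.5]
opening: 0.265
finger_force: 58.6
time: 27.98
eef_pos: [0.5865, 0.1102, 0.0338]
tcp_rot: [0.751, 0.661, -0.002, -0.0]
contact_force: [-5.7, -3.6, 6.7]
opening: 0.265
finger_force: 58.6
time: 28.35
eef_pos: [0.5868, 0.1122, 0.0338]
tcp_rot: [0.751, 0.661, -0.002, -0.0]
contact_force: [-6.6, -3.5, 6.6]
opening: 0.27
finger_force: 58.6
```

View pics/w12.png

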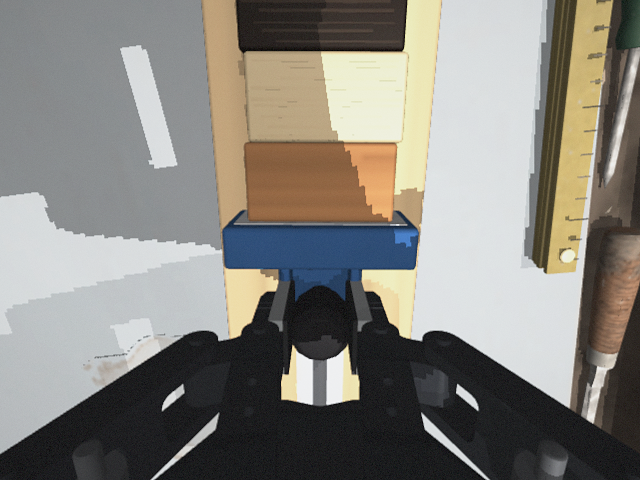

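The jaw is pushing oak, maple and wenge ahead of it with no gaps (seams at rows 142 and 51). I keep going until it meets the fence.

```bash
for i in 1; do python3 -m inch '[[0.001,0,0,0,0,0,0.15],[0.002,0,0,0,0,0,0.15],[0.002,0,0,0,0,0,0.15]]'; done
python3 -m inch '[[0.001,0,0,0,0,0,0.15],[0.002,0,0,0,0,0,0.15],[0.002,0,0,0,0,0,0.15]]' | grep -E 'pos|contact'
python3 -m inch '[[0.001,0,0,0,0,0,0.15],[0.002,0,0,0,0,0,0.15],[0.002,0,0,0,0,0,0.15]]'| grep -E 'pos|contact'
```

```text
time: 28.78
eef_pos: [0.587, 0.1142, 0.0338]
tcp_rot: [0.751, 0.661, -0.002, -0.0]
contact_force: [-5.4, -4.0, 6.1]
opening: 0.268
finger_force: 58.6
eef_pos: [0.5871, 0.1149, 0.0337]
contact_force: [-7.3, -7.6, 7.5]
eef_pos: [0.5871, 0.1149, 0.0337]
contact_force: [-7.3, -14.1, 8.7]
```

```bash
python3 -m inch '[[0.001,0,0,0,0,0,0.15],[0.002,0,0,0,0,0,0.15],[0.002,0,0,0,0,0,0.15]]'| grep -E 'pos|contact'
python3 -m inch '[[-0.002,0,0,0,0,0,0.15],[-0.003,0,0,0,0,0,0.6],[-0.003,0,0,0,0,0,0.6],[-0.003,0,0,0,0,0,0.6],[-0.003,0,-0.05,0,0,0,0.6],[-0.003,0,-0.11,0,0,0,0.6],[0.06,0,-0.2,0,0,0,0.6],[0.06,0,-0.2,0,0,0,0.6],[0.06,0,-0.2,0,0,0,0.6]]'
python3 - <<'E'
from h import *
w=snap('wrist')
t=snap('top')
a=cv2.resize(t['pixels'][140:240,190:330],None,fx=3,fy=3,interpolation=cv2.INTER_CUBIC)
o=np.zeros((480,800,3),np.uint8);o[:,:380]=w['pixels'][:,150:530];o[:300,380:800]=a
cv2.imwrite('pics/fin.png',o[:,:,::-1])
E
```

```text
eef_pos: [0.5871, 0.115, 0.0337]
contact_force: [-9.1, -18.8, 9.2]
time: 31.02
eef_pos: [0.5984, 0.1832, 0.2372]
tcp_rot: [0.75, 0.662, 0.004, 0.003]
contact_force: [0.7, 0.1, 0.7]
opening: 0.597
finger_force: 0.0
```

View pics/fin.png

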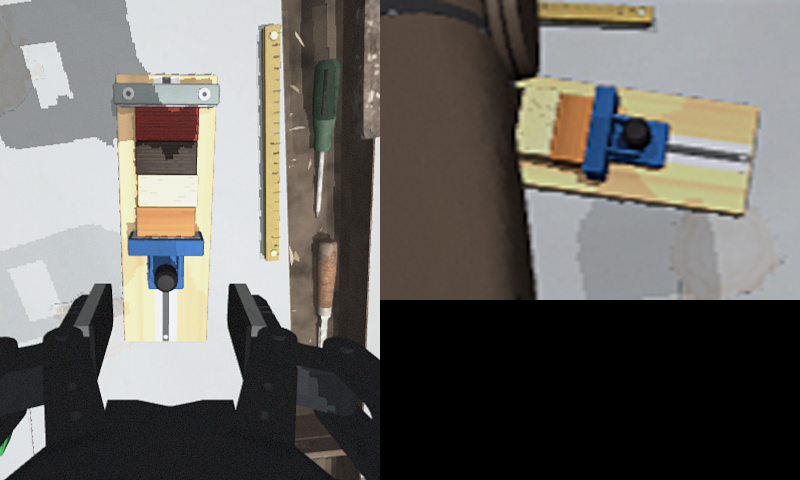

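Padauk, wenge, maple and oak are tight between the fence (row 105) and the jaw (row 237), centred on the track (u≈167), and the robot is clear.

```bash
python3 -c "
from plant import ctrl
print(ctrl.sign_off())"
```

```text
the job is handed in; nothing more can be done
None
```

I laid the four strips in the jig in the sample's order (padauk at the fence, then wenge, maple, oak), closed the jaw until they were tight, and handed the job in at about 31 s.

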